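Line up and lock the board jig

ROBOT

A 7-joint arm with a two-finger parallel gripper is mounted at the origin on the work surface. World frame = base frame: x ahead of the robot, y to its left, z up, the work surface at z = 0. Lengths are in m, angles in rad, forces in N, time in s.
With the tool pointing down it reaches from about 0.4 to 0.875 m from the base axis. Payload 6.5 kg.
Tool frame: the origin (TCP) lies at the very end of the fingers, on their centre line; the grasp point (between the pads) lies 19 mm behind it; z points along the fingers, y is the line along which they close (so a half turn about z gives the same grasp; the last joint's range is limited). The gripper opens to 88 mm and grips with 3 to 60 N. Pads are 18 mm wide; open, the fingers measure 123 mm over their backs; the gripper's body (75 mm by 187 mm) begins 45 mm behind the grasp point.
Start: joints at [1.219, 0.536, -0.004, 1.538, 0.003, 1.067, -0.071], TCP at [0.183, -0.624, 0.239] pointing down, gripper open.
Joint ranges: [-2.7, 2.7], [-0.37, 2.16], [-1.27, 1.26], [0.24, 2.4], [-1.31, 4.45], [0.19, 1.91], [-2.76, 2.76]. Speed limits (rad/s): [2.39, 2.39, 3.14, 3.14, 3.14, 3.14, 3.14].

INTERFACE

Orientations are given as a unit quaternion [w, x, y, z].
In Python, from workcell import r gives the robot as it stands.
- The arm moves only by the shell command python3 -m inch 'ROWS' [FORCE]. ROWS is JSON, a list of rows, each a list of 3 entries, a list of its own where there are three numbers: the opening, from 0 (shut) to 1 (fully open), then the shift along the tool's x, y, z in m, then the turn, a rotation vector about the tool's x, y, z in rad. In form: [[grip, [tx, ty, tz], [ax, ay, az]], ...]. A call has 1 to 5 rows; each row is the pose to reach, as a shift and turn from the pose commanded when the call began, along the tool's axes at that moment; what a row does not reach only later rows make up. A row lasts 1/8 s, in which the tool goes at most 62.5 mm and 10.7 degrees, less where a joint would pass 70% of its speed; a pose out of reach is approached as far as the arm can. A call with a gripper value outside its range is refused whole. The fingers move at their own pace and stop on an object; FORCE is the grip in N (left out, the last holds). Time passes only in rows, so rows that repeat a pose let the fingers close. It gives the time, the measured TCP pose, the force, the opening and the grip force at its end, in the units of the state.
- r.state(): the state, without advancing time (a new reading comes with each control period).
- r.capture(name): name is "side" or "top" or "wrist"; returns a dict with "image" (480x640x3 uint8, red, green, blue), "mtx" (3x3 intrinsics, pixels), "k1" (the pictures are not rectified: a ray, as slopes to the right and down, at radius r is drawn at 1 + k1 r^2 times it, then the intrinsics apply), "R" (3x3) and "t" (3): a world point X has camera coordinates R X + t. Camera axes: x right, y down, z forward; pixel columns grow to the right and rows downward; lengths in m; the calibration is good to about 2 mm. A picture is of the moment at which its call begins. There is no depth.
- r.close_job(): hands the job in; it is judged then, once.
The state is a dict: "time": time; "joint_positions": joint angles; "qd": joint speeds; "joint_efforts": joint torques, N m; "position": TCP position; "ee_rot": TCP orientation; "contact_force": force on the tool from outside, world axes, zero at the start; "ft_torque": the same for the moment, N m; "opening": opening from 0.0 (shut) to 1.0 (fully open); "grip_force": force on a finger pad.
Only numpy, scipy, OpenCV 4.12 (cv2) and the standard library are available. Lean on these libraries where they do the work, as an engineer would, in place of code of your own. Each camera call takes 0.05 s, during which the arm holds its last target. There are 200 camera calls.

TASK

On the circuit-board jig the sliding carriage plate has crept out of line, so its hole no longer matches the bore in the base beneath. Take the tapered drift from the tool stand, work it down through both holes until its collar sits on the plate so that it levers the plate into line, then take it out and fit the locking bolt in its place, pushed fully home. Leave the drift standing fully home in the tool stand again, and leave everything else where it is.

Things in the scene. Friction and masses are not known exactly. Their poses are not given: they have to be found in the camera images.
- bore (a point): Centre of the mouth of the bore in the jig's fixed base, 50 mm above the table, hidden under the carriage plate. The bore is 18 mm in diameter with a 2 mm chamfer at its mouth, vertical, and open right down to the table (50 mm). z up; y points along the jig, the way the carriage slides (towards the circuit board). The whole jig is about 220 mm long (y) and 110 mm wide (x), fixed to the table, of aluminium and steel.
- plate_hole (a point): Centre of the hole in the sliding steel carriage plate, on the plate's upper face, 58 mm above the table. The hole is 18 mm in diameter, goes straight through the 8 mm plate and has a 2 mm chamfer. The plate lies directly on the base; it is 100 mm wide, its end lies 40 mm from the hole, and its face is bare for 75 mm from the hole towards the circuit board.
- carriage (a joint): How far the carriage has slid from true, in m along +y of bore: 0 = plate hole exactly over the bore; it starts at +0.007 to +0.009. It slides stiffly (about 4 N) and stays where it is left. It cannot lift.
- board (a point): Centre of the green circuit board, 80 x 80 mm, mounted on the carriage 118 mm from the plate hole (in +y); its top is 65 mm above the table and its components rise at most 9 mm higher. It needs no handling.
- stand_top (a point): Centre of the upper face of the fixed grey tool stand, 52 mm above the table. The stand is 55 mm (x) by 210 mm (y); three equal vertical through holes of 18 mm diameter (2 mm chamfer) lie in a row along y at -70, 0 and +70 mm from this point. The drift, the bolt and the T-handle driver stand in them, in any order, with their collars on the upper face. z up.
- drift_grip (a point): Middle of the round handle of the tapered drift, a loose dark steel tool of 0.18 to 0.34 kg. z runs up along its axis. The handle is 20 mm in diameter and its top is 34 mm above this point (tallest of the three). A collar 28 mm in diameter and 5 mm thick has its underside 36 mm below this point; below the collar come 14 mm of straight shank 16 mm in diameter, then a 34 mm taper down to a flat tip 4 mm in diameter. It stands upright in the stand at the start.
- drift_collar (a point): Centre of the underside of the drift's collar, on its axis, z up.
- drift_tip (a point): Centre of the drift's tip, 48 mm below the collar's underside.
- bolt_head (a point): A point on the axis of the loose steel locking bolt, 24 mm above the underside of its head and 18 mm below its top (near the head's middle). The head is a ribbed round knob 32 mm in diameter and 42 mm high; below it a plain smooth shank 14.5 mm in diameter and 42 mm long with a 3 mm chamfered foot. No thread: it drops in. 0.18 to 0.34 kg. z runs up along its axis. It stands upright in the stand at the start.
- bolt_collar (a point): Centre of the underside of the bolt's head, on its axis, z up.
- tdriver_mid (a point): Loose driver with a 54 mm wide black T-shaped handle, standing in the third hole of the stand; a point on its axis 20 mm above the stand's face, its top 33 mm higher. Not needed: leave alone.
- roll_mid (a point): Centre of a roll of yellow tape lying flat, 84 mm across, 20 mm high. Leave alone.
- cleaner_mid (a point): Middle of a white bottle with blue cap, 56 mm in diameter, about 130 mm high. Leave alone.

How it is judged:
By the outcome, as a careful person would: the job done as asked, in the order asked, and still so for the second after the job is handed in, with the robot touching nothing.
It also fails if it takes over 72 s, if anything falls off the work surface, if the arm or the gripper's body presses on something with over 40 N, if the wrist force passes 120 N, or if a joint passes its speed limit or range.

## Working session

There is one attempt and no reset: what is moved stays moved. The work goes in short steps, Python scripts to look and compute and a shell command to move; the robot and the scene stay as the last step left them, time stands still between calls to the robot, and variables do not carry over. Pictures are saved under pics/ and viewed, at most 10 in all, crops included, and the job is handed in when it is done.

```bash
ls; mkdir -p pics; python3 - <<'E'
from workcell import r
import cv2
for n in ("side","top"):
    c=r.capture(n); cv2.imwrite(f"pics/{n}0.png",c["image"][:,:,::-1]); print(n,c["mtx"],c["k1"],c["R"],c["t"])
print(r.state())
E
```

```text
pics
side [[501.7141256    0.         307.27540308]
 [  0.         501.7141256  235.34956889]
 [  0.           0.           1.        ]] -0.1070409967512322 [[ 0.98082245 -0.19463356  0.01025179]
 [-0.13232253 -0.70359123 -0.69817629]
 [ 0.1431016   0.68343044 -0.71585247]] [-0.59425088  0.21028819  0.8827846 ]
top [[442.55630354   0.         317.31119589]
 [  0.         442.55630354 240.43504592]
 [  0.           0.           1.        ]] 0.01490986657976721 [[ 0.02748169 -0.99946408  0.01778495]
 [-0.9890132  -0.02977094 -0.14479839]
 [ 0.14525027 -0.01361024 -0.98930133]] [0.05728626 0.65842493 1.08927278]
{'time': 0.1, 'joint_positions': array([ 1.21877211,  0.5370566 , -0.00442852,  1.53874133,  0.00260044,
        1.06729424, -0.07120602]), 'qd': array([ 0.00093268, -0.00205364, -0.00030269, -0.00230915,  0.00057205,
       -0.00024508,  0.00031308]), 'joint_efforts': array([ 1.98785041e-03, -5.72084999e+01,  9.93514024e-01, -2.52232468e+01,
       -5.61953173e-02,  1.35135767e-02, -1.01955240e-05]), 'position': array([ 0.18309826, -0.6231212 ,  0.23796155]), 'ee_rot': array([-7.28753219e-04,  9.89801088e-01,  1.42454376e-01, -1.63696383e-04]), 'contact_force': array([ 0.71450215, -0.46892531,  0.07257078]), 'ft_torque': array([-0.00224502,  0.03652006, -0.01880809]), 'grip_force': 0.0, 'opening': 1.0043863125566865}
```

View pics/top0.png

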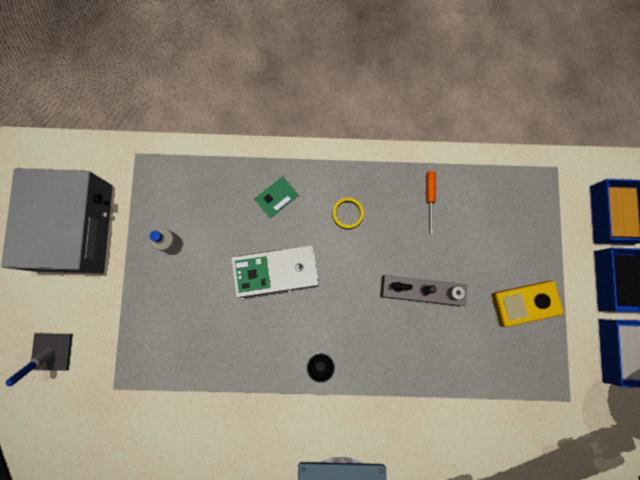

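View pics/side0.png

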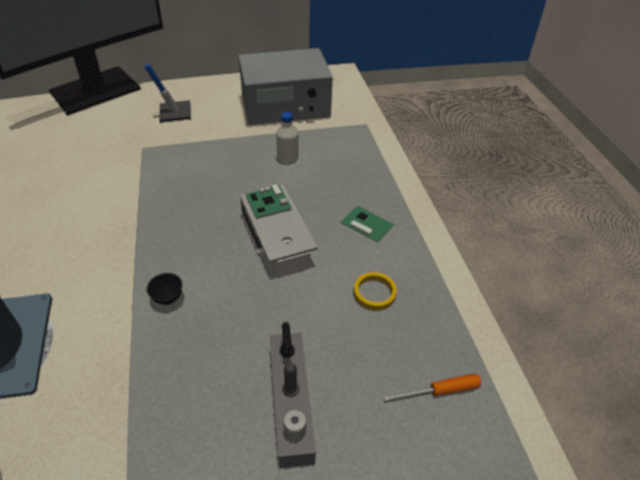

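The top view shows the stand with something elongated at (400,287), a dark round tool at (428,291), and the silver bolt at (457,293). The jig hole is at about (299,267). I'll crop in closer next.

```bash
cat > h.py <<'E'
import numpy as np, cv2
from workcell import r
def ray(c,u,v):
    k=c["k1"]; M=c["mtx"]
    d=np.array([(u-M[0,2])/M[0,0],(v-M[1,2])/M[1,1]]); p=d.copy()
    for _ in range(20): p=d/(1+k*p@p)
    R=np.array(c["R"]); return -R.T@c["t"], R.T@np.array([p[0],p[1],1])
def at(c,u,v,z):
    o,d=ray(c,u,v); return o+d*(z-o[2])/d[2]
def proj(c,X):
    x=np.array(c["R"])@X+c["t"]; p=x[:2]/x[2]; p=p*(1+c["k1"]*p@p); M=c["mtx"]
    return M[0,0]*p[0]+M[0,2], M[1,1]*p[1]+M[1,2]
def crop(c,name,u0,v0,w,h,f):
    cv2.imwrite(name,cv2.resize(c["image"][v0:v0+h,u0:u0+w,::-1],None,fx=f,fy=f,interpolation=cv2.INTER_CUBIC))
E
python3 - <<'E'
from h import *
t=r.capture("top"); s=r.capture("side")
a=t["image"][235:315,225:325]; b=t["image"][265:315,375:475]
im=np.vstack([cv2.resize(x,None,fx=4,fy=4,interpolation=cv2.INTER_CUBIC) for x in (a,b)])
b=cv2.resize(s["image"][315:470,250:340],None,fx=3.35,fy=3.35,interpolation=cv2.INTER_CUBIC)
W=np.zeros((max(im.shape[0],b.shape[0]),400+b.shape[1],3),np.uint8); W[:im.shape[0],:400]=im; W[:b.shape[0],400:]=b
cv2.imwrite("pics/c1.png",W[:,:,::-1]); print(W.shape)
E
```

```text
(520, 702, 3)
```

View pics/c1.png

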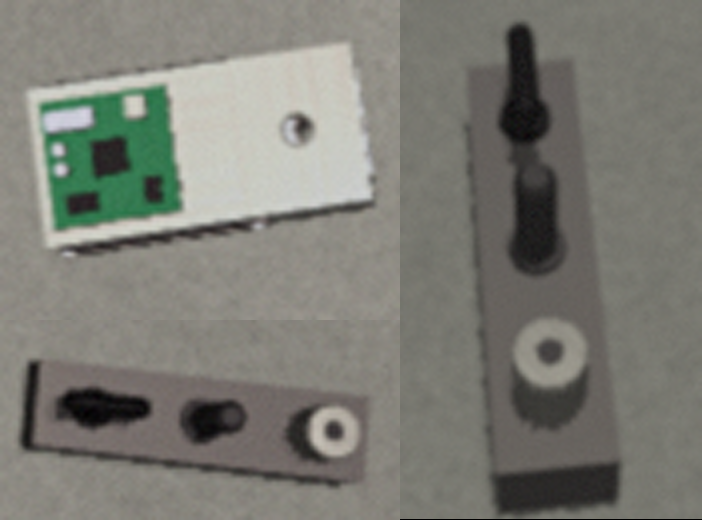

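```bash
python3 - <<'E'
from h import *
np.set_printoptions(precision=4,suppress=True)
t=r.capture("top"); s=r.capture("side")
T=lambda x,y,z,ox=225,oy=235:at(t,ox+x/4-.4,oy+y/4-.4,z)
print("hole",T(297,129,.058), at(s,287,240.5,.058))
for p in [(28,90),(350,42),(375,203),(50,247)]: print("pl",T(*p,.058))
S=lambda x,y,z:at(s,250+(x-400)/3.35-.35,315+y/3.35-.35,z)
for p in [(40,40),(368,77),(362,162),(34,130)]: print("st",T(*p,.052,375,265))
for p in [(467,68),(573,60),(619,462),(495,472)]: print("stS",S(*p,.052))
print("drift",T(231,95,.122,375,265),S(538,178,.122))
print("bolt",T(333,112,.094,375,265),S(550,353,.094))
E
```

```text
hole [0.5863 0.121  0.058 ] [0.5869 0.1163 0.058 ]
pl [0.606  0.2911 0.058 ]
pl [0.6426 0.0893 0.058 ]
pl [0.5413 0.0706 0.058 ]
pl [0.5084 0.272  0.058 ]
st [ 0.5735 -0.0967  0.052 ]
st [ 0.5561 -0.3047  0.052 ]
st [ 0.5028 -0.2997  0.052 ]
st [ 0.5168 -0.0932  0.052 ]
stS [ 0.521  -0.0935  0.052 ]
stS [ 0.5752 -0.0988  0.052 ]
stS [ 0.5559 -0.3069  0.052 ]
stS [ 0.5023 -0.3011  0.052 ]
drift [ 0.5391 -0.1983  0.122 ] [ 0.5399 -0.2016  0.122 ]
bolt [ 0.5319 -0.2681  0.094 ] [ 0.5325 -0.2701  0.094 ]
```

```bash
cat >> h.py <<'E'
from scipy.spatial.transform import Rotation as Ro
np.set_printoptions(precision=4,suppress=True)
def go(x,y,z,ya):  # ya: world angle (deg) of tool y, tool straight down
    s=r.state(); q=s["ee_rot"]; R=Ro.from_quat([q[1],q[2],q[3],q[0]])
    a=np.radians(ya); Y=np.array([np.cos(a),np.sin(a),0]); Z=np.array([0,0,-1.]); X=np.cross(Y,Z)
    D=Ro.from_matrix(np.c_[X,Y,Z])
    print("shift",R.inv().apply(np.array([x,y,z])-s["position"]),"turn",(R.inv()*D).as_rotvec())
E
python3 -c "
from h import *
go(.539,-.2,.235,-4.7)"
```

```text
shift [ 0.4608 -0.3059  0.0036] turn [-0.0005 -0.0003 -1.2029]
```

```bash
P='[1,[0.46,-0.306,0.003],[0,0,-1.203]]'; python3 -m inch '[[1,[0.46,-0.306,0.003],[0,0,-1.203]],[1,[0.46,-0.306,0.003],[0,0,-1.203]],[1,[0.46,-0.306,0.003],[0,0,-1.203]],[1,[0.46,-0.306,0.003],[0,0,-1.203]],[1,[0.46,-0.306,0.003],[0,0,-1.203]]]'; python3 -c "
from h import *
go(.539,-.2,.235,-4.7)"
```

```text
time: 0.92
position: [0.3851, -0.3827, 0.2373]
ee_rot: [0.0, 0.817, 0.577, -0.0]
contact_force: [1.0, 0.0, 0.9]
opening: 0.999
grip_force: 0.0
shift [0.2236 0.0838 0.0022] turn [ 0.0005  0.0005 -0.2595]
```

```bash
python3 -m inch '[[1,[0.22,0.084,0.002],[0,0,-0.26]],[1,[0.22,0.084,0.002],[0,0,-0.26]],[1,[0.22,0.084,0.002],[0,0,-0.26]],[1,[0.22,0.084,0.002],[0,0,-0.26]],[1,[0.22,0.084,0.002],[0,0,-0.26]]]'; python3 -c "
from h import *
go(.539,-.2,.235,-4.7)
c=r.capture('wrist'); cv2.imwrite('pics/w1.png',c['image'][:,:,::-1]); print(proj(c,np.array([.539,-.2,.122])),proj(c,np.array([.532,-.269,.094])),c['R'],c['t'])"
```

```text
time: 1.55
position: [0.5405, -0.2013, 0.2351]
ee_rot: [-0.0, 0.735, 0.678, 0.001]
contact_force: [-1.3, -1.0, -0.4]
opening: 0.999
grip_force: 0.0
shift [ 0.0011 -0.0016  0.0001] turn [ 0.0014 -0.0023  0.0018]
(np.float64(315.18015284009186), np.float64(235.32749725374987)) (np.float64(313.9314661941923), np.float64(302.3087948965566)) [[ 0.9968 -0.0801  0.0023]
 [-0.0773 -0.9532  0.2924]
 [-0.0213 -0.2916 -0.9563]] [-0.5559 -0.1889  0.3382]
```

View pics/w1.png

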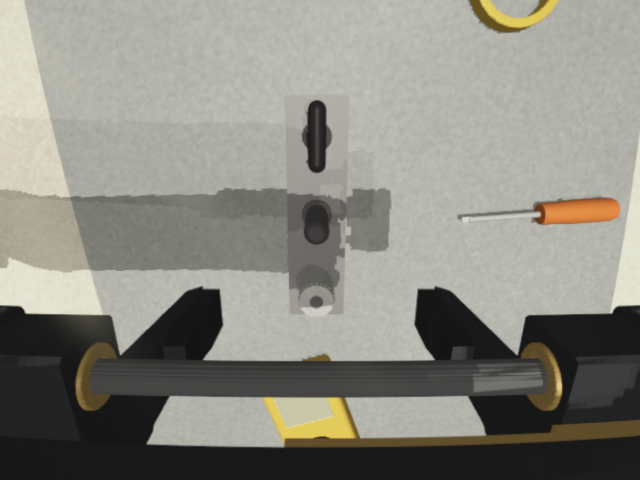

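The wrist view shows the drift top at (317,233), the bolt at (317,301) and the T-handle at (317,136), all within about 2 mm of my estimates. I'll descend onto the drift.

```bash
python3 -m inch '[[1,[-0.001,0.0,0.06],[0,0,0]],[1,[-0.001,0,0.12],[0,0,0]],[1,[-0.001,0,0.165],[0,0,0]],[1,[-0.001,0,0.165],[0,0,0]],[0.35,[-0.001,0,0.165],[0,0,0]]]' 20; python3 -m inch '[[0,[0,0,0],[0,0,0]],[0,[0,0,0],[0,0,0]],[0,[0,0,0],[0,0,0]],[0,[0,0,0],[0,0,0]]]' 20
```

```text
time: 2.22
position: [0.5386, -0.2082, 0.0717]
ee_rot: [0.001, 0.738, 0.675, 0.0]
contact_force: [1.0, -0.8, -0.1]
opening: 0.909
grip_force: 0.0
time: 2.72
position: [0.538, -0.207, 0.0703]
ee_rot: [0.0, 0.737, 0.676, 0.0]
contact_force: [-0.1, -0.8, 0.4]
opening: 0.456
grip_force: 0.0
```

```bash
python3 -m inch '[[0.35,[0.008,0,0],[0,0,0]],[0.35,[0.008,0,0],[0,0,0]]]' 20;python3 -c "
from h import *
go(.54,-.199,.069,-4.7)
c=r.capture('wrist'); cv2.imwrite('pics/w2.png',c['image'][100:400,150:490,::-1])"
```

```text
time: 2.98
position: [0.5388, -0.1977, 0.07]
ee_rot: [-0.0, 0.737, 0.676, 0.0]
contact_force: [0.0, 0.1, 0.1]
opening: 0.351
grip_force: 0.0
shift [-0.0012  0.0013  0.001 ] turn [-0.0001 -0.0007 -0.0038]
```

View pics/w2.png

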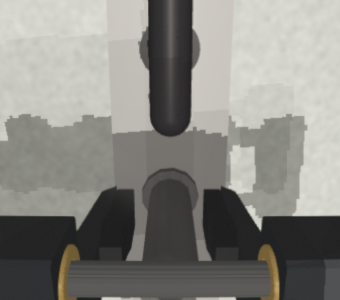

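The drift handle, at about (170,210), is centred between the fingertips. I'll close the fingers.

```bash
python3 -m inch '[[0,[-0.001,0,0.001],[0,0,0]],[0,[-0.001,0,0.001],[0,0,0]],[0,[-0.001,0,0.001],[0,0,0]],[0,[-0.001,0,0.001],[0,0,0]]]' 50
```

```text
time: 3.52
position: [0.5383, -0.2001, 0.0689]
ee_rot: [-0.0, 0.737, 0.675, -0.0]
contact_force: [0.6, -0.3, -1.7]
opening: 0.216
grip_force: 50.0
```

```bash
python3 -m inch '[[0,[0,0,-0.03],[0,0,0]],[0,[0,0,-0.08],[0,0,0]],[0,[0,0,-0.12],[0,0,0]],[0,[0,0,-0.12],[0,0,0]]]';python3 -c "
from h import *
go(.588,.114,.185,-4.7)"
```

```text
time: 4.03
position: [0.5402, -0.2004, 0.1918]
ee_rot: [0.002, 0.737, 0.675, 0.001]
contact_force: [-0.5, -0.6, -3.4]
opening: 0.213
grip_force: 50.0
shift [0.3174 0.02   0.0064] turn [ 0.0052  0.0014 -0.0056]
```

```bash
python3 -m inch '[[0,[0.06,0.004,0],[0,0,0]],[0,[0.12,0.008,0],[0,0,0]],[0,[0.18,0.012,0],[0,0,0]],[0,[0.24,0.016,0],[0,0,0]],[0,[0.29,0.02,0],[0,0,0]]]';python3 -m inch '[[0,[0.02,0,0],[0,0,0]],[0,[0.022,0,0],[0,0,0]],[0,[0.022,0,0],[0,0,0]]]';python3 - <<'E'
from h import *
go(.588,.114,.185,-4.7)
ims=[]
for n,X in (("wrist",(.5865,.119,.058)),("side",(.5865,.119,.058)),("top",(.5865,.119,.058))):
    c=r.capture(n); u,v=proj(c,np.array(X)); print(n,u,v)
    p=(60,60) if n!="wrist" else (130,130)
    a=max(0,int(u)-p[0]); b=max(0,int(v)-p[1]); print(a,b)
    i=c["image"][b:b+2*p[1],a:a+2*p[0]]; print(i.shape); ims.append(cv2.resize(i,(266,266) ,interpolation=cv2.INTER_CUBIC))
cv2.imwrite("pics/j1.png",np.hstack(ims)[:,:,::-1])
E
```

```text
time: 4.65
position: [0.5824, 0.0896, 0.187]
ee_rot: [-0.001, 0.737, 0.676, -0.001]
contact_force: [1.2, -0.1, -2.7]
opening: 0.215
grip_force: 50.0
time: 5.03
position: [0.5853, 0.1066, 0.1881]
ee_rot: [0.0, 0.738, 0.675, -0.001]
contact_force: [0.5, -0.4, -2.8]
opening: 0.211
grip_force: 50.0
shift [0.0077 0.002  0.0031] turn [-0.0014  0.002  -0.0078]
wrist 317.80239018841695 214.73138526489396
187 84
(260, 260, 3)
side 286.56057857918125 239.56548557825454
226 179
(120, 120, 3)
top 299.6544411304532 266.7920157788414
239 206
(120, 120, 3)
```

View pics/j1.png

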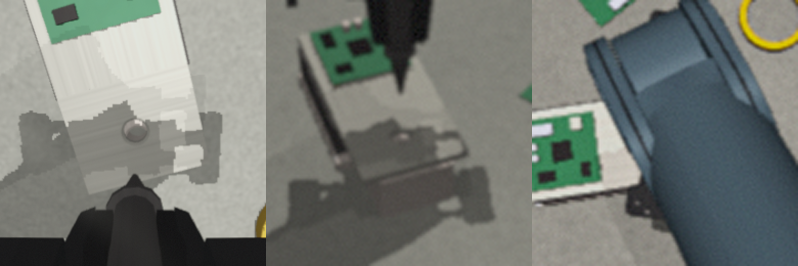

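Wrist view: plate hole at about (319,210) in full-image pixels, drift tip at about (319,257). I'll use the tip to check the camera bias.

```bash
python3 - <<'E'
from h import *
c=r.capture("wrist"); s=r.state(); p=s["position"]; print(p)
tip=np.array([p[0],p[1],p[2]-.0169-.048]); print("tip pred",proj(c,tip), "hole", at(c,318.9,210,.058))
crop(c,"pics/j2.png",254,170,130,110,6)
E
```

```text
[0.5857 0.1072 0.1889]
tip pred (np.float64(317.3779479977404), np.float64(257.7947859828014)) hole [0.5882 0.1228 0.058 ]
```

View pics/j2.png

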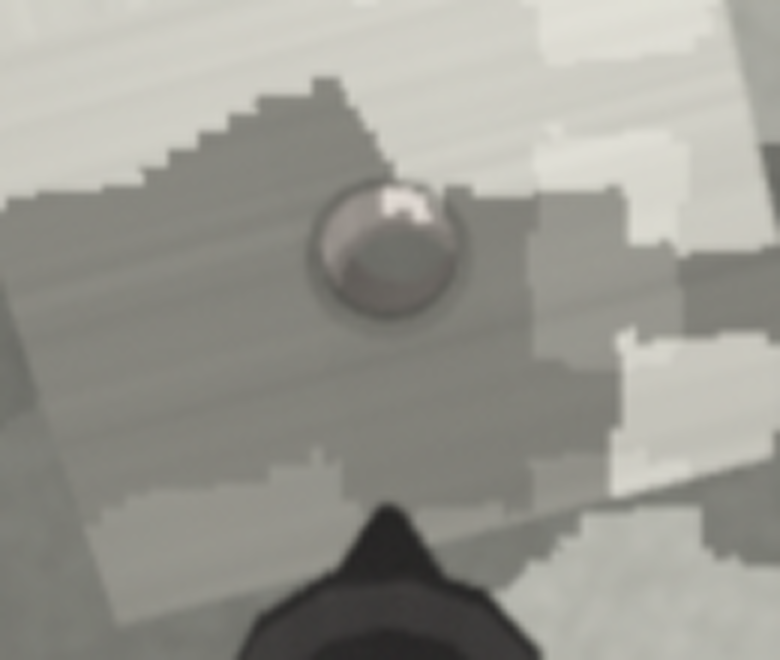

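```bash
python3 -c "
from h import *
go(.5878,.116,.140,-4.7)"
```

```text
shift [0.009  0.0013 0.0489] turn [-0.0001  0.0009 -0.0079]
```

```bash
python3 -m inch '[[0,[0.009,0.001,0],[0,0,-0.008]],[0,[0.009,0.001,0.03],[0,0,-0.008]],[0,[0.009,0.001,0.049],[0,0,-0.008]],[0,[0.009,0.001,0.049],[0,0,-0.008]]]' 60;python3 - <<'E'
from h import *
go(.5878,.116,.110,-4.7)
c=r.capture("wrist");s=r.capture("side"); p=r.state()["position"]; tip=p-[0,0,.0649]
print(p,proj(c,tip),proj(s,tip))
a=cv2.resize(c["image"][170:280,264:374],(500,500),interpolation=2)
u,v=map(int,proj(s,tip)); print(u,v)
b=cv2.resize(s["image"][v-25:v+25,u-15:u+15],(300,500),interpolation=2)
cv2.imwrite("pics/j3.png",np.hstack([a,b])[:,:,::-1])
E
```

```text
time: 5.72
position: [0.5863, 0.1177, 0.1385]
ee_rot: [-0.001, 0.735, 0.679, -0.001]
contact_force: [-0.5, -1.0, -2.4]
opening: 0.214
grip_force: 60.0
shift [-0.0016  0.0018  0.0285] turn [-0.0033  0.001   0.0028]
[0.5878 0.1182 0.1404] (np.float64(320.11689383703134), np.float64(258.55031582926074)) (np.float64(287.0994134741889), np.float64(233.64451295811338))
287 233
```

View pics/j3.png

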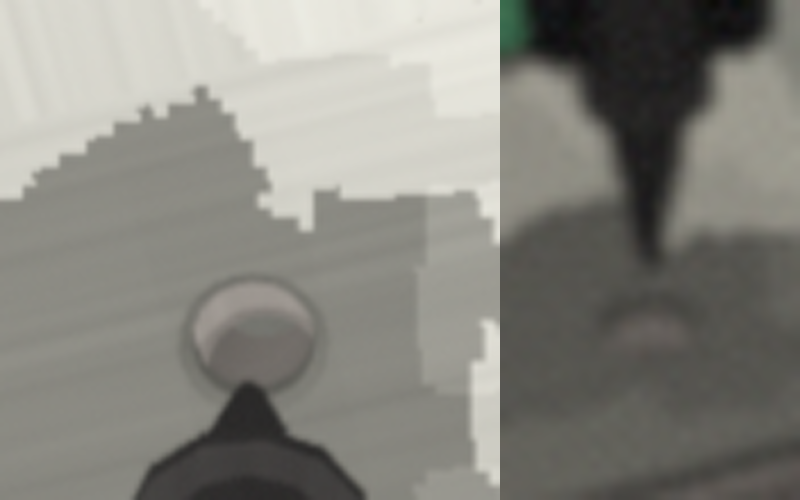

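```bash
python3 - <<'E'
from h import *
c=r.capture("wrist"); 
P=np.mean([r.state()["position"] for _ in range(5)],0); print(P,[r.state()["position"] for _ in range(2)])
h=at(c,264+253.5/4.545-.4,170+333/4.545-.4,.058); t=at(c,264+248.5/4.545-.4,170+382/4.545-.4+3,.0745)
print(h,t,h-t)
E
```

```text
[0.5881 0.1182 0.1408] [array([0.5881, 0.1182, 0.1408]), array([0.5881, 0.1182, 0.1408])]
[0.5895 0.1227 0.058 ] [0.5884 0.119  0.0745] [ 0.001   0.0037 -0.0165]
```

Relative to the tip, the hole is at about (+1.0, +3.7) mm. I'll shift +2 mm in tool y and push the tip into the plate hole.

```bash
python3 -m inch '[[0,[-0.001,0.002,0.0],[0,0,0]],[0,[-0.001,0.002,0.015],[0,0,0]],[0,[-0.001,0.002,0.03],[0,0,0]],[0,[-0.001,0.002,0.03],[0,0,0]]]' 60; python3 -m inch '[[0,[-0.0005,0,0.006],[0,0,0]],[0,[-0.0015,0,0.012],[0,0,0]],[0,[-0.0015,0,0.012],[0,0,0]]]'
```

```text
time: 6.38
position: [0.5879, 0.1164, 0.108]
ee_rot: [-0.001, 0.735, 0.679, -0.002]
contact_force: [0.0, -1.0, -3.1]
opening: 0.212
grip_force: 60.0
time: 6.75
position: [0.5886, 0.1161, 0.0975]
ee_rot: [-0.001, 0.734, 0.679, -0.0]
contact_force: [-2.2, 2.5, -3.8]
opening: 0.212
grip_force: 60.0
```

```bash
python3 -m inch '[[0,[-0.0006,0,0.005],[0,0,0]],[0,[-0.0012,0,0.010],[0,0,0]],[0,[-0.0012,0,0.010],[0,0,0]]]'; python3 -c "
from h import *
print([r.capture('wrist') and r.state()['position'] for _ in range(3)],r.state()['contact_force'],r.state()['ft_torque'])"
```

```text
time: 7.12
position: [0.5886, 0.1142, 0.0872]
ee_rot: [-0.0, 0.735, 0.679, -0.0]
contact_force: [-1.6, 3.6, -4.7]
opening: 0.211
grip_force: 60.0
[array([0.5886, 0.1141, 0.0873]), array([0.5886, 0.1142, 0.0874]), array([0.5886, 0.1141, 0.0875])] [-3.0724  3.7575 -4.5441] [ 0.7185  0.6355 -0.0141]
```

```bash
python3 -m inch '[[0,[-0.0006,-0.0007,0.004],[0,0,0]],[0,[-0.0012,-0.0007,0.008],[0,0,0]],[0,[-0.0012,-0.0007,0.008],[0,0,0]]]'; python3 -m inch '[[0,[-0.0005,0,0.003],[0,0,0]],[0,[-0.0005,0,0.005],[0,0,0]],[0,[-0.0005,0,0.005],[0,0,0]]]'
```

```text
time: 7.65
position: [0.5885, 0.1129, 0.0797]
ee_rot: [0.0, 0.735, 0.678, 0.0]
contact_force: [-1.2, 3.5, -4.6]
opening: 0.211
grip_force: 60.0
time: 8.02
position: [0.5886, 0.1126, 0.0749]
ee_rot: [0.0, 0.735, 0.678, 0.0]
contact_force: [-2.4, 4.0, -3.0]
opening: 0.21
grip_force: 60.0
```

```bash
python3 -m inch '[[0,[0,-0.0004,0.002],[0,0,0]],[0,[0,-0.0004,0.003],[0,0,0]],[0,[0,-0.0004,0.003],[0,0,0]]]'; python3 -m inch '[[0,[-0.0008,0,0],[0,0,0]],[0,[-0.0008,0,0],[0,0,0]],[0,[-0.0008,0,0],[0,0,0]]]'
```

```text
time: 8.4
position: [0.5887, 0.1127, 0.0747]
ee_rot: [0.001, 0.735, 0.678, 0.0]
contact_force: [-9.5, 1.1, 22.0]
opening: 0.208
grip_force: 60.0
time: 8.78
position: [0.5887, 0.1124, 0.0747]
ee_rot: [0.001, 0.735, 0.679, 0.001]
contact_force: [-8.0, 1.7, 20.9]
opening: 0.213
grip_force: 60.0
```

The collar is seated (22 N up). I'll lift the pressure and probe in -y to find the bore wall, so the plate ends up centred.

```bash
python3 -m inch '[[0,[-0.0005,0,-0.0028],[0,0,0]],[0,[-0.0005,0,-0.0028],[0,0,0]],[0,[-0.0005,0,-0.0028],[0,0,0]]]'; python3 -m inch '[[0,[-0.001,0,0],[0,0,0]],[0,[-0.001,0,0],[0,0,0]],[0,[-0.001,0,0],[0,0,0]]]'
```

```text
time: 9.15
position: [0.5884, 0.1112, 0.0749]
ee_rot: [0.0, 0.735, 0.678, 0.0]
contact_force: [-0.4, 3.7, -0.4]
opening: 0.21
grip_force: 60.0
time: 9.52
position: [0.5884, 0.1108, 0.0749]
ee_rot: [0.0, 0.735, 0.679, 0.001]
contact_force: [0.6, 4.6, -0.5]
opening: 0.211
grip_force: 60.0
```

```bash
python3 -m inch '[[0,[-0.001,0,0],[0,0,0]],[0,[-0.001,0,0],[0,0,0]],[0,[-0.001,0,0],[0,0,0]]]'
```

```text
time: 9.9
position: [0.5883, 0.1106, 0.0749]
ee_rot: [-0.0, 0.734, 0.679, 0.001]
contact_force: [1.1, 6.6, -1.7]
opening: 0.211
grip_force: 60.0
```

The drift is now against the bore wall (moved only 0.2 mm, force rising), so the plate is aligned at about zero. I'll centre it and withdraw straight up.

```bash
python3 -m inch '[[0,[0.0025,0,0],[0,0,0]],[0,[0.0025,0,0],[0,0,0]],[0,[0.0025,0,0],[0,0,0]]]'; python3 -m inch '[[0,[0,0,-0.01],[0,0,0]],[0,[0,0,-0.025],[0,0,0]],[0,[0,0,-0.05],[0,0,0]],[0,[0,0,-0.1],[0,0,0]],[0,[0,0,-0.115],[0,0,0]]]'; python3 -m inch '[[0,[0,0,0],[0,0,0]],[0,[0,0,0],[0,0,0]]]'; python3 - <<'E'
from h import *
c=r.capture("wrist"); print([r.state()['position']]); go(.539,-.2,.190,-4.7)
crop(c,"pics/j4.png",254,170,130,110,6)
E
```

```text
time: 10.28
position: [0.5883, 0.111, 0.0749]
ee_rot: [0.0, 0.735, 0.678, 0.0]
contact_force: [1.7, 0.6, -0.7]
opening: 0.211
grip_force: 60.0
time: 10.9
position: [0.5891, 0.1116, 0.1934]
ee_rot: [0.001, 0.735, 0.678, 0.002]
contact_force: [0.5, -0.3, -3.2]
opening: 0.213
grip_force: 60.0
time: 11.15
position: [0.5866, 0.111, 0.1881]
ee_rot: [-0.001, 0.735, 0.678, -0.002]
contact_force: [-0.3, -0.7, -3.7]
opening: 0.212
grip_force: 60.0
[array([0.5866, 0.1111, 0.188 ])]
shift [-0.3139 -0.0228 -0.0016] turn [-0.0032  0.0013  0.0026]
```

View pics/j4.png

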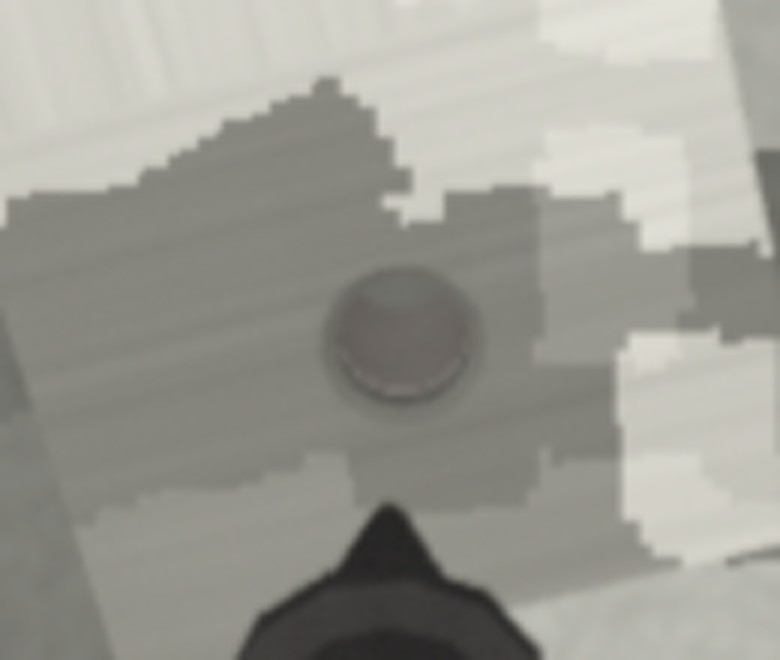

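The plate hole now lines up with the bore, with no crescent of base visible around (400,335). I'll take the drift back to the stand.

```bash
python3 -m inch '[[0,[-0.06,-0.004,0],[0,0,0]],[0,[-0.12,-0.008,0],[0,0,0]],[0,[-0.18,-0.013,0],[0,0,0]],[0,[-0.24,-0.018,0],[0,0,0]],[0,[-0.29,-0.022,0],[0,0,0]]]';python3 -m inch '[[0,[-0.02,-0.001,0],[0,0,0]],[0,[-0.023,-0.001,0],[0,0,0]],[0,[-0.023,-0.001,0],[0,0,0]],[0,[-0.023,-0.001,0],[0,0,0]]]';python3 -c "
from h import *
r.capture('wrist');go(.5385,-.2,.140,-4.7)"
```

```text
time: 11.82
position: [0.5413, -0.1782, 0.1883]
ee_rot: [-0.001, 0.735, 0.678, -0.001]
contact_force: [0.4, 0.3, -3.5]
opening: 0.209
grip_force: 60.0
time: 12.32
position: [0.5406, -0.1961, 0.1898]
ee_rot: [-0.0, 0.734, 0.68, 0.0]
contact_force: [0.4, 0.2, -2.9]
opening: 0.213
grip_force: 60.0
shift [-0.0037 -0.0018  0.0498] turn [ 0.0001 -0.0007  0.0055]
```

```bash
python3 -m inch '[[0,[-0.0037,-0.0018,0.02],[0,0,0.005]],[0,[-0.0037,-0.0018,0.045],[0,0,0.005]],[0,[-0.0037,-0.0018,0.045],[0,0,0.005]],[0,[-0.0037,-0.0018,0.045],[0,0,0.005]]]';python3 - <<'E'
from h import *
c=r.capture('wrist');go(.5385,-.2,.110,-4.7)
s=r.capture("side"); p=r.state()["position"]
for z in (p[2]-.0649,.052): print(proj(c,np.array([.5383,-.2001,z])))
a=cv2.resize(c["image"][190:290,264:374],(550,500),interpolation=2)
u,v=map(int,proj(s,np.array([.5385,-.2,.06])))
b=cv2.resize(s["image"][v-30:v+20,u-12:u+13],(250,500),interpolation=2)
cv2.imwrite("pics/s1.png",np.hstack([a,b])[:,:,::-1])
E
```

```text
time: 12.88
position: [0.5387, -0.2015, 0.1457]
ee_rot: [0.0, 0.736, 0.677, 0.0]
contact_force: [0.1, -0.1, -2.7]
opening: 0.213
grip_force: 60.0
shift [ 0.0017 -0.0007  0.036 ] turn [ 0.0018  0.0003 -0.0017]
(np.float64(316.34484765015407), np.float64(256.60538665859275))
(np.float64(316.48193679248476), np.float64(242.53416942569882))
```

View pics/s1.png

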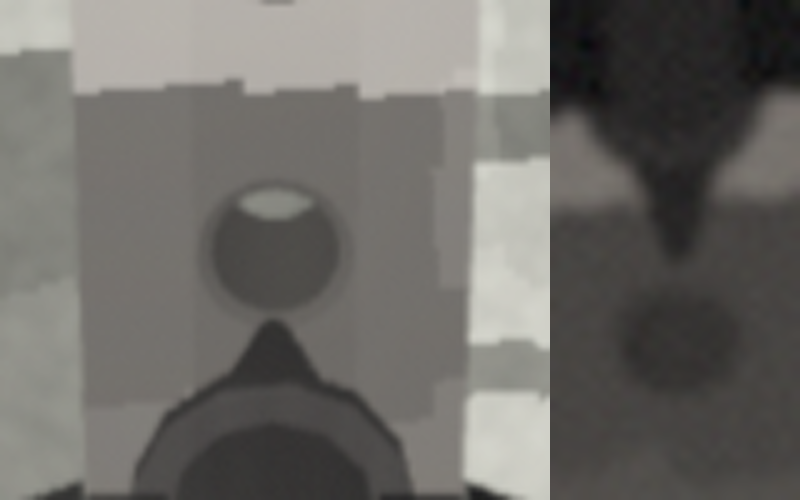

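The wrist crop shows the tip at (274,335) and the stand hole at (275,250). They are aligned sideways, and need about +2 mm in tool x. I'll insert the drift now.

```bash
python3 -m inch '[[0,[0.0022,0,0],[0,0,0]],[0,[0.0022,0,0.018],[0,0,0]],[0,[0.0022,0,0.036],[0,0,0]],[0,[0.0022,0,0.036],[0,0,0]]]';python3 -m inch '[[0,[0,0,0.01],[0,0,0]],[0,[0,0,0.018],[0,0,0]],[0,[0,0,0.018],[0,0,0]]]'
```

```text
time: 13.48
position: [0.5364, -0.1994, 0.1064]
ee_rot: [-0.002, 0.736, 0.677, -0.001]
contact_force: [0.2, 0.3, -2.3]
opening: 0.209
grip_force: 60.0
time: 13.85
position: [0.5377, -0.1997, 0.0901]
ee_rot: [-0.001, 0.736, 0.677, -0.0]
contact_force: [0.3, 0.6, -2.4]
opening: 0.213
grip_force: 60.0
```

```bash
python3 -m inch '[[0,[0,0,0.006],[0,0,0]],[0,[0,0,0.012],[0,0,0]],[0,[0,0,0.012],[0,0,0]]]';python3 -m inch '[[0,[0,0,0.005],[0,0,0]],[0,[0,0,0.0095],[0,0,0]],[0,[0,0,0.0105],[0,0,0]],[0,[0,0,0.0105],[0,0,0]]]'
```

```text
time: 14.22
position: [0.5383, -0.1998, 0.0784]
ee_rot: [-0.0, 0.736, 0.677, 0.0]
contact_force: [1.3, -0.5, -3.4]
opening: 0.212
grip_force: 60.0
time: 14.72
position: [0.5383, -0.1998, 0.0688]
ee_rot: [0.0, 0.736, 0.677, -0.0]
contact_force: [-2.2, 0.1, 4.4]
opening: 0.218
grip_force: 60.0
```

```bash
python3 -m inch '[[0.7,[0,0,-0.0005],[0,0,0]],[0.7,[0,0,-0.0005],[0,0,0]],[0.7,[0,0,-0.0005],[0,0,0]],[0.7,[0,0,-0.0005],[0,0,0]]]';python3 -m inch '[[0.7,[0,0,-0.03],[0,0,0]],[0.7,[0,0,-0.075],[0,0,0]],[0.7,[-0.05,0,-0.075],[0,0,0]],[0.7,[-0.07,0,-0.075],[0,0,0]],[0.7,[-0.07,0,-0.075],[0,0,0]]]';python3 -c "
from h import *
r.capture('wrist');go(.5326,-.2697,.064,-4.7)
P=[]
s=r.capture('side'); im=cv2.cvtColor(s['image'],6)[350:440,270:320]; print('driftside',proj(s,np.array([.5385,-.2,.122])));crop(s,'pics/x.png',250,315,90,155,4)"
```

```text
time: 15.22
position: [0.5382, -0.1998, 0.0687]
ee_rot: [-0.0, 0.736, 0.677, -0.0]
contact_force: [0.2, 0.4, -0.3]
opening: 0.638
grip_force: 0.0
time: 15.85
position: [0.5314, -0.271, 0.1432]
ee_rot: [-0.0, 0.737, 0.675, -0.0]
contact_force: [0.2, 0.2, -0.8]
opening: 0.698
grip_force: 0.0
shift [-0.0009  0.0008  0.0792] turn [-0.001  -0.0012 -0.0032]
driftside (np.float64(289.7499043279341), np.float64(367.0066720628207))
```

```bash
python3 -m inch '[[0.7,[0,0.001,0.04],[0,0,0]],[0.7,[0,0.001,0.079],[0,0,0]],[0.7,[0,0.001,0.079],[0,0,0]],[0.7,[0,0.001,0.079],[0,0,0]]]';python3 -c "
from h import *
go(.5326,-.2697,.064,-4.7)"
```

```text
time: 16.45
position: [0.5344, -0.2686, 0.0659]
ee_rot: [0.0, 0.736, 0.677, 0.001]
contact_force: [0.2, -0.3, 0.4]
opening: 0.702
grip_force: 0.0
shift [-0.0012 -0.0017  0.0019] turn [ 0.0012 -0.0003 -0.0009]
```

```bash
python3 -m inch '[[0.7,[-0.0012,-0.0017,0.002],[0,0,0]],[0.3,[-0.0012,-0.0017,0.002],[0,0,0]],[0,[-0.0012,-0.0017,0.002],[0,0,0]],[0,[-0.0012,-0.0017,0.002],[0,0,0]],[0,[-0.0012,-0.0017,0.002],[0,0,0]]]' 50;python3 -m inch '[[0,[0,0,0],[0,0,0]],[0,[0,0,0],[0,0,0]]]'
```

```text
time: 17.08
position: [0.5319, -0.2708, 0.0631]
ee_rot: [0.0, 0.736, 0.677, 0.0]
contact_force: [0.4, -0.1, 1.0]
opening: 0.346
grip_force: 50.0
time: 17.32
position: [0.5319, -0.2709, 0.0631]
ee_rot: [0.0, 0.736, 0.677, 0.0]
contact_force: [-1.1, -1.4, 2.9]
opening: 0.354
grip_force: 50.0
```

```bash
python3 -m inch '[[0,[0,0,-0.02],[0,0,0]],[0,[0,0,-0.06],[0,0,0]],[0,[0,0,-0.11],[0,0,0]],[0,[0,0,-0.15],[0,0,0]],[0,[0,0,-0.15],[0,0,0]]]';python3 -c "
from h import *
r.capture('wrist');go(.5877,.1101,.21,-4.7)"
```

```text
time: 17.95
position: [0.5326, -0.2712, 0.216]
ee_rot: [0.002, 0.736, 0.677, 0.001]
contact_force: [1.2, -0.5, -3.9]
opening: 0.35
grip_force: 50.0
shift [0.3843 0.0241 0.0033] turn [ 0.0004  0.0007 -0.0026]
```

```bash
python3 -m inch '[[0,[0.06,0.004,0],[0,0,0]],[0,[0.12,0.008,0],[0,0,0]],[0,[0.18,0.012,0],[0,0,0]],[0,[0.24,0.015,0],[0,0,0]],[0,[0.30,0.019,0],[0,0,0]]]';python3 -m inch '[[0,[0.05,0.003,0],[0,0,0]],[0,[0.075,0.005,0],[0,0,0]],[0,[0.084,0.005,0],[0,0,0]],[0,[0.084,0.005,0],[0,0,0]]]';python3 -c "
from h import *
r.capture('wrist');go(.5877,.1101,.13,-4.7)"
```

```text
time: 18.62
position: [0.5739, 0.028, 0.2106]
ee_rot: [-0.001, 0.736, 0.677, -0.002]
contact_force: [0.9, -0.6, -3.0]
opening: 0.351
grip_force: 50.0
time: 19.12
position: [0.5869, 0.1091, 0.2115]
ee_rot: [-0.0, 0.736, 0.677, -0.001]
contact_force: [0.5, 0.2, -2.3]
opening: 0.347
grip_force: 50.0
shift [0.0022 0.0005 0.0818] turn [-0.0019  0.0016 -0.0038]
```

```bash
python3 -m inch '[[0,[0.002,0.0005,0.04],[0,0,0]],[0,[0.002,0.0005,0.086],[0,0,0]],[0,[0.002,0.0005,0.086],[0,0,0]],[0,[0.002,0.0005,0.086],[0,0,0]]]';python3 -c "
from h import *
go(.5877,.1101,.115,-4.7)
for _ in range(3): r.capture('wrist');print(r.state()['position'])"
```

```text
time: 19.68
position: [0.5894, 0.1111, 0.1282]
ee_rot: [0.001, 0.737, 0.676, 0.001]
contact_force: [0.9, -0.5, -2.9]
opening: 0.348
grip_force: 50.0
shift [-0.0011 -0.0017  0.0132] turn [ 0.0016 -0.0002 -0.0039]
[0.5899 0.1116 0.1288]
[0.59   0.1118 0.129 ]
[0.5898 0.1118 0.1289]
```

```bash
python3 -m inch '[[0,[-0.0017,-0.002,0],[0,0,0]],[0,[-0.0017,-0.002,0.01],[0,0,0]],[0,[-0.0017,-0.002,0.022],[0,0,0]],[0,[-0.0017,-0.002,0.022],[0,0,0]]]';python3 -m inch '[[0,[0,0,0],[0,0,0]]]'
```

```text
time: 20.32
position: [0.5863, 0.1103, 0.1036]
ee_rot: [-0.0, 0.736, 0.677, -0.0]
contact_force: [2.4, 0.9, -4.1]
opening: 0.354
grip_force: 50.0
time: 20.45
position: [0.5863, 0.1104, 0.1046]
ee_rot: [-0.0, 0.736, 0.677, -0.0]
contact_force: [0.6, -0.6, -2.9]
opening: 0.354
grip_force: 50.0
```

```bash
python3 -m inch '[[0,[0,0.001,0.005],[0,0,0]],[0,[0,0.001,0.01],[0,0,0]],[0,[0,0.001,0.01],[0,0,0]]]';python3 -m inch '[[0,[0,0,0.005],[0,0,0]],[0,[0,0,0.01],[0,0,0]],[0,[0,0,0.01],[0,0,0]]]'
```

```text
time: 20.82
position: [0.5869, 0.1101, 0.0943]
ee_rot: [-0.0, 0.736, 0.677, -0.0]
contact_force: [0.0, 0.1, -2.5]
opening: 0.347
grip_force: 50.0
time: 21.2
position: [0.5869, 0.1101, 0.0842]
ee_rot: [-0.0, 0.736, 0.677, -0.0]
contact_force: [-0.2, 0.6, -2.8]
opening: 0.347
grip_force: 50.0
```

```bash
python3 -m inch '[[0,[0,0,0.006],[0,0,0]],[0,[0,0,0.012],[0,0,0]],[0,[0,0,0.012],[0,0,0]]]';python3 -m inch '[[0,[0,0,0.003],[0,0,0]],[0,[0,0,0.005],[0,0,0]],[0,[0,0,0.005],[0,0,0]]]'
```

```text
time: 21.58
position: [0.5869, 0.1102, 0.0721]
ee_rot: [-0.0, 0.736, 0.677, -0.0]
contact_force: [-0.9, 1.1, -3.2]
opening: 0.348
grip_force: 50.0
time: 21.95
position: [0.5875, 0.1102, 0.069]
ee_rot: [0.0, 0.736, 0.677, -0.0]
contact_force: [-3.7, -1.1, 8.5]
opening: 0.351
grip_force: 50.0
```

The bolt is home. I'll release it, retreat, and check the drift and bolt positions numerically.

```bash
python3 -m inch '[[0,[0,0,-0.001],[0,0,0]],[0.8,[0,0,-0.001],[0,0,0]],[0.8,[0,0,-0.001],[0,0,0]],[0.8,[0,0,-0.001],[0,0,0]],[0.8,[0,0,-0.001],[0,0,0]]]';python3 -m inch '[[0.8,[0,0,-0.03],[0,0,0]],[0.8,[0,0,-0.08],[0,0,0]],[0.8,[0,0,-0.14],[0,0,0]],[0.8,[-0.05,0,-0.14],[0,0,0]],[0.8,[-0.1,0,-0.14],[0,0,0]]]';python3 -m inch '[[0.8,[-0.06,-0.06,0],[0,0,0]],[0.8,[-0.06,-0.12,0],[0,0,0]],[0.8,[-0.06,-0.12,0],[0,0,0]]]'
python3 - <<'E'
from h import *
c=r.capture("side"); old=cv2.imread("pics/side0.png")[:,:,::-1]
g=lambda i:cv2.cvtColor(np.ascontiguousarray(i),cv2.COLOR_RGB2GRAY).astype(int)
n=c["image"]
# drift region difference against start picture; bolt knob by brightness/circle in the jig
d=np.abs(g(n)-g(old)); print("drift diff max/mean",d[355:400,275:305].max(),d[355:400,275:305].mean()," Tdriver",d[315:360,275:300].mean())
m=cv2.matchTemplate(n,np.ascontiguousarray(old[408:440,280:310]),cv2.TM_CCOEFF_NORMED); print("bolt match",cv2.minMaxLoc(m))
for z in (.100,.104): print("expected knob top",proj(c,np.array([.588,.1115,z])))
print("started top px", 294.5,419.8)
E
```

```text
time: 22.58
position: [0.5873, 0.1103, 0.0688]
ee_rot: [-0.0, 0.736, 0.677, 0.0]
contact_force: [0.6, 0.1, 0.4]
opening: 0.78
grip_force: 0.0
time: 23.2
position: [0.5792, 0.0098, 0.2098]
ee_rot: [0.001, 0.736, 0.677, 0.001]
contact_force: [0.4, 0.4, -0.6]
opening: 0.798
grip_force: 0.0
time: 23.58
position: [0.4503, -0.0403, 0.2083]
ee_rot: [-0.001, 0.737, 0.676, -0.002]
contact_force: [0.2, -0.3, 0.2]
opening: 0.802
grip_force: 0.0
drift diff max/mean 33 12.508888888888889  Tdriver 12.705777777777778
bolt match (-0.727148711681366, 0.6848649382591248, (272, 143), (43, 355))
expected knob top (np.float64(287.55049831250943), np.float64(227.19938056550902))
expected knob top (np.float64(287.51365870627313), np.float64(225.7292430007977))
started top px 294.5 419.8
```

```bash
python3 - <<'E'
from h import *
c=r.capture("side"); old=np.ascontiguousarray(cv2.imread("pics/side0.png")[:,:,::-1]); n=c["image"]
for nm,(x,y,w,h) in dict(drift=(280,362,22,36),tdr=(278,320,18,38)).items():
    m=cv2.matchTemplate(np.ascontiguousarray(n[y-12:y+h+12,x-12:x+w+12]),old[y:y+h,x:x+w],5); v=cv2.minMaxLoc(m); print(nm,v[1],np.subtract(v[3],12))
for s in (.7,.75,.8,.85):
    t=cv2.resize(old[408:444,280:310],None,fx=s,fy=s,interpolation=3); m=cv2.matchTemplate(np.ascontiguousarray(n[205:255,262:315]),t,5); v=cv2.minMaxLoc(m)
    print(s,v[1],"top centre",262+v[3][0]+14.5*s,205+v[3][1]+11.8*s)
E
```

```text
drift 0.9848762154579163 [-1  0]
tdr 0.9973207712173462 [0 0]
0.7 0.7525129914283752 top centre 287.15 227.26
0.75 0.7331138849258423 top centre 287.875 225.85
0.8 0.6988095045089722 top centre 287.6 225.44
0.85 0.6613196134567261 top centre 287.325 225.03
```

The drift is back upright to within a pixel of where it started. The bolt's top is at (287,227), as expected for a fully home bolt. Handing in.

```bash
python3 -c "
from workcell import r
print(r.close_job())"
```

```text
the job is handed in; nothing more can be done
None
```

The job is done and handed in at about 24 s of the 72 s allowed: the drift levered the plate into line, the bolt is in its place, pushed fully home, and the drift is back fully home in the stand; the judge's result was not shown.

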